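# Clear the balance and set the check weight

## Task

The balance is due for its daily check, but the spatula was left lying on its pan. Slide the spatula blade first into the slot of the wooden block, fully home until its blue handle meets the block, and let go; then stand the large steel check weight gently in the middle of the empty pan and let go, without pressing the pan down to its stop. Leave the small brass weight, bottle, beaker and vial rack where they are.

Things in the scene. Friction and masses are not known exactly. Their poses are not given: they have to be found in the camera images.
- spatula: Loose flat spatula, about 86 g, lying level on the pan. Origin: on its flat underside at the centre of mass; x to the blade tip, z out of its top face. Steel blade 100 long, 26 wide, 3 thick, round tip: x = -22 to 78 mm, z = 0 to 3. Blue plastic handle 16 wide (y), 16 thick, x = -112 to -22 mm, z = 0 to 16, underside flush with the blade's.
- spatula_tip (a point): Foremost point of the spatula blade, on its underside (x = +78 mm of the spatula). Grip the handle across its 16 mm width: at x = -90 to -74 mm of the spatula the fingers pass outside the pan's rim, over the housing, and stay clear of the block when it is home. Let go with the tip less than about 80 mm in the slot, it tips out.
- slot: The slot in the fixed beech block (blue strip on its roof). Origin: mid-width on the slot floor, at the mouth. x points into the slot, 20 degrees downward; y across; z square to the floor, up. 34 wide, 8 high (flared to about 13 high over the first 12 mm), 108 deep. The dark-lined floor reaches 15 mm out of the mouth as a ledge between low flared cheeks. Roof 12 thick, block 58 wide over the slot.
- block: Foot of the same block, plate 130 x 85 x 12 mm, origin under it, x level along the slot; the slot's origin is at x = -50, z = 68 mm here. The spatula goes in blade first, underside on the slot floor, axes along the slot's; home when the handle's front end meets the roof edge at the mouth, the tip then at about x = 100 mm of the slot. It stays there when let go.
- balance: Fixed ivory compact balance, origin under its middle on the bench. Housing 220 (x) x 170 (y), its top 45 above the bench; dark display strip on the -x side. The pan's axis is at x = +35 mm.
- pan_top (a point): Centre of the upper face of the round steel pan (100 mm across, 4 thick, with an engraved ring 52 mm across about the centre). Unloaded 65 mm above the bench, 20 above the housing top; goes down with the pan.
- pan (a joint): How far the sprung pan is pressed down, m: 0 empty, stop at 0.016. Spring 820 N/m, damped, so that the large weight alone brings it to about 0.006, and the spatula to about 0.001. Above 0.0135 (about 11 N) counts as pressed to the stop.
- weight_large: Loose stainless steel check weight, 500 g, standing upright on the green pad. Origin: centre of its underside, z up. Body 38 across and 46 high, above it a small knob 20 across; 66 high in all. Grip it across the body.
- weight_small: Brass check weight, 200 g, on the same pad, 90 mm from the large one (centre to centre). Body 26 across and 32 high, 52 high with knob. Origin: centre of its underside. Leave it alone.
- pad: Fixed green pad 170 (x) x 70 (y) x 4 mm on the bench under the two weights, which stand 45 mm either side of its middle along its x; which stands where varies. Origin: underside centre.
- amber_bottle: Amber glass bottle, 56 across, 110 high, behind the balance. Origin: underside centre. Leave it alone.
- beaker: Glass beaker, 68 across the rim, 85 high, behind the balance. Origin: underside centre. Leave it alone.
- vial_rack: White plastic block 70 x 130 x 30 mm with small amber vials, 45 high in all, behind the pad. Origin: underside centre. Leave it alone.
There are look-alikes about, which are no part of the job. There is more than one size of the weight_large; the job needs the smallest.

How it is judged:
On the way, in this order (a step that is already met when the one before it is completed fails the run):
1. the spatula is home in the slot and let go, the weight not yet on the pan (x of spatula_tip in the frame of slot above 0.09 m and y of spatula_tip in the frame of slot between -0.008 and 0.008 m and z of spatula_tip in the frame of slot between -0.003 and 0.008 m and angle between the x axis of spatula and the x axis of slot, either way round below 0.12 rad and contact force between spatula and the fingers below 0.3 N and value of joint pan below 0.002 m), for 0.2 s.
2. the large weight stands centred on the pan and is let go (horizontal distance between weight_large and pan_top below 0.012 m and z of weight_large in the frame of pan_top between -0.004 and 0.004 m and angle between weight_large's own z axis and vertical below 0.08 rad and value of joint pan between 0.0045 and 0.0075 m and contact force between weight_large and the fingers below 0.3 N), for 0.2 s.
At the end, for the whole second after the job is handed in: Spatula in the slot, tip at least 90 mm in, within 0.12 rad of the slot direction; large weight upright (0.08 rad) on the pan, axis within 12 mm of its centre, the pan bearing it alone (pressed 4.5 to 7.5 mm). Both let go and at rest (all of step 2 and x of spatula_tip in the frame of slot above 0.09 m and y of spatula_tip in the frame of slot between -0.008 and 0.008 m and z of spatula_tip in the frame of slot between -0.003 and 0.008 m and angle between the x axis of spatula and the x axis of slot, either way round below 0.12 rad and contact force between spatula and the fingers below 0.3 N and linear speed of each of spatula, weight_large below 0.02 m/s); the robot touches nothing.
It fails at once if the pan is pressed to its stop (beyond 13.5 mm) (value of joint pan above 0.0135 m).
It fails at once if the small brass weight is moved more than 20 mm (distance of weight_small from where it was at the start of the episode above 0.02 m).
It fails at once if the amber bottle is moved more than 20 mm (distance of amber_bottle from where it was at the start of the episode above 0.02 m).
It fails at once if the beaker is moved more than 20 mm (distance of beaker from where it was at the start of the episode above 0.02 m).
It fails at once if the vial rack is moved more than 20 mm (distance of vial_rack from where it was at the start of the episode above 0.02 m).
It also fails if it takes over 67 s, if anything falls off the work surface, if the arm or the gripper's body presses on something with over 40 N, if the wrist force passes 120 N, or if a joint passes its speed limit or range.

## Robot

A 7-joint arm with a two-finger parallel gripper is mounted at the origin on the work surface. World frame = base frame: x ahead of the robot, y to its left, z up, the work surface at z = 0. Lengths are in m, angles in rad, forces in N, time in s.
With the tool pointing down it reaches from about 0.4 to 0.85 m from the base axis. Payload 10.4 kg.
Tool frame: the origin (TCP) lies at the very end of the fingers, on their centre line; the grasp point (between the pads) lies 19 mm behind it; z points along the fingers, y is the line along which they close (so a half turn about z gives the same grasp; the last joint's range is limited). The gripper opens to 87 mm and grips with 3 to 60 N. Pads are 19 mm wide; open, the fingers measure 117 mm over their backs; the gripper's body (75 mm by 190 mm) begins 51 mm behind the grasp point.
Start: joints at [1.241, 0.332, -0.065, 1.46, 0.022, 1.35, -0.088], TCP at [0.189, -0.596, 0.185] pointing down, gripper open.
Joint ranges: [-2.6, 2.6], [-0.5, 2.12], [-1.47, 1.34], [0.16, 2.42], [-1.27, 4.41], [0.06, 2.06], [-2.6, 2.6]. Speed limits (rad/s): [2.22, 2.22, 2.79, 2.79, 3.14, 3.14, 3.14].

## Interface

Orientations are given as a unit quaternion [x, y, z, w].
In Python, from bench import r gives the robot as it stands.
- The arm moves only by the shell command python3 -m crank 'ROWS' [FORCE]. ROWS is JSON, a list that holds one entry, the list of rows, each a list of 5 numbers: the shift along the tool's x, y, z in mm, then the turn about the tool's z in degrees, then the opening, from -1 (shut) to 1 (fully open). A call has 1 to 20 rows; each row is the pose to reach, as a shift and turn from the pose commanded when the call began, along the tool's axes at that moment; what a row does not reach only later rows make up. A row lasts 1/10 s, in which the tool goes at most 50 mm and 8.59 degrees, less where a joint would pass 70% of its speed; a pose out of reach is approached as far as the arm can. A call with a gripper value outside its range is refused whole. The fingers move at their own pace and stop on an object; FORCE is the grip in N (left out, the last holds). Time passes only in rows, so rows that repeat a pose let the fingers close. It gives the time, the measured TCP pose, the force, the opening and the grip force at its end, in the units of the state.
- r.read_state(): the state, without advancing time (a new reading comes with each control period).
- r.camera(name): name is "side" or "top" or "wrist"; returns a dict with "image" (400x640x3 uint8, red, green, blue), "vfov" (degrees; the focal length in pixels is half the picture's height over the tangent of half this angle, whatever the lens; pixels are square), "cx", "cy" (the principal point, pixels), "eye" and "attitude" of the camera in the world. Camera axes: x right, y down, z forward; pixel columns grow to the right and rows downward; lengths in m; the calibration is good to about 2 mm. A picture is of the moment at which its call begins. There is no depth.
- r.close_job(): hands the job in; it is judged then, once.
The state is a dict: "time": time; "joint_positions": joint angles; "joint_vel": joint speeds; "joint_torque": joint torques, N m; "ee_pos": TCP position; "eef_rot": TCP orientation; "ft_force": force on the tool from outside, world axes, zero at the start; "torque": the same for the moment, N m; "width": finger opening in m; "grip_force": force on a finger pad.
Only numpy, scipy, OpenCV 4.12 (cv2) and the standard library are available. Lean on these libraries where they do the work, as an engineer would, in place of code of your own. Each camera call takes 0.05 s, during which the arm holds its last target. There are 200 camera calls.

## Working session

There is one attempt and no reset: what is moved stays moved. The work goes in short steps, Python scripts to look and compute and a shell command to move; the robot and the scene stay as the last step left them, time stands still between calls to the robot, and variables do not carry over. Pictures are saved under pics/ and viewed, at most 10 in all, crops included, and the job is handed in when it is done.

```bash
ls; mkdir -p pics
cat > h.py <<'E'
from bench import r
import cv2, numpy as np
from scipy.spatial.transform import Rotation as R
def snap(n,fn,crop=None,s=1):
    c=r.camera(n); im=c["image"]
    cv2.imwrite(fn.replace('.png','_raw.png'),im[:,:,::-1])
    if crop: x0,y0,x1,y1=crop; im=im[y0:y1,x0:x1]
    im=cv2.resize(im,None,fx=s,fy=s,interpolation=cv2.INTER_CUBIC)
    cv2.imwrite(fn,im[:,:,::-1]); return c
def rot(a):
    a=np.array(a); return a if a.shape==(3,3) else R.from_quat(a).as_matrix()
def ray(c,u,v,z):
    f=200/np.tan(np.radians(c["vfov"])/2)
    d=rot(c["attitude"])@np.array([(u-c["cx"])/f,(v-c["cy"])/f,1]); e=np.array(c["eye"])
    return e+d*(z-e[2])/d[2]
def proj(c,p):
    f=200/np.tan(np.radians(c["vfov"])/2)
    q=rot(c["attitude"]).T@(np.array(p)-c["eye"]); return q[0]/q[2]*f+c["cx"],q[1]/q[2]*f+c["cy"]
E
python3 - <<'E'
from h import *
import pickle
d={}
for n in("top","side","wrist"):
    c=snap(n,f"pics/{n}0.png",None,1.25); d[n]={k:v for k,v in c.items() if k!="image"}; print(n,d[n])
pickle.dump(d,open("cal.pkl","wb"))
s=r.read_state(); print(s)
E
```

```text
pics
top {'vfov': 50.23456255864401, 'cx': 317.7379210272974, 'cy': 187.7158917057745, 'eye': array([ 0.45374381, -0.02423527,  1.17244269]), 'attitude': array([-0.69933161,  0.71006402, -0.06601765,  0.04884737])}
side {'vfov': 53.276368253852716, 'cx': 311.966121831578, 'cy': 203.44564561598185, 'eye': array([ 0.54557398, -0.80725866,  0.5820594 ]), 'attitude': array([ 0.87462245, -0.05623269,  0.02555746, -0.48085369])}
wrist {'vfov': 62.653873027857806, 'cx': 318.321716223618, 'cy': 194.50307720341314, 'eye': array([ 0.26680726, -0.57099641,  0.38514289]), 'attitude': array([ 0.79778038, -0.58391571, -0.08937164,  0.12083717])}
{'time': 0.15, 'joint_positions': array([ 1.24139239,  0.33277055, -0.06469667,  1.46074655,  0.02161908,
        1.34989596, -0.08846195]), 'joint_vel': array([-1.23751797e-03, -3.07675889e-03,  1.76744907e-03, -3.78451854e-03,
       -4.50869094e-04, -6.81749889e-04, -9.92271755e-05]), 'joint_torque': array([ 4.07515117e-04, -6.23633265e+01,  2.43606255e-02, -3.90142286e+01,
       -6.14400627e-02,  3.72679078e-02,  1.35420873e-04]), 'ee_pos': array([ 0.18864622, -0.5954985 ,  0.18441022]), 'eef_rot': array([ 9.88252540e-01,  1.52828664e-01, -1.18844517e-04, -5.49523858e-04]), 'ft_force': array([-0.9097285 , -0.71098713, -1.21560178]), 'torque': array([0.02390266, 0.01703873, 0.04972888]), 'grip_force': 0.0, 'width': 0.08724617678437048}
```

View pics/top0.png

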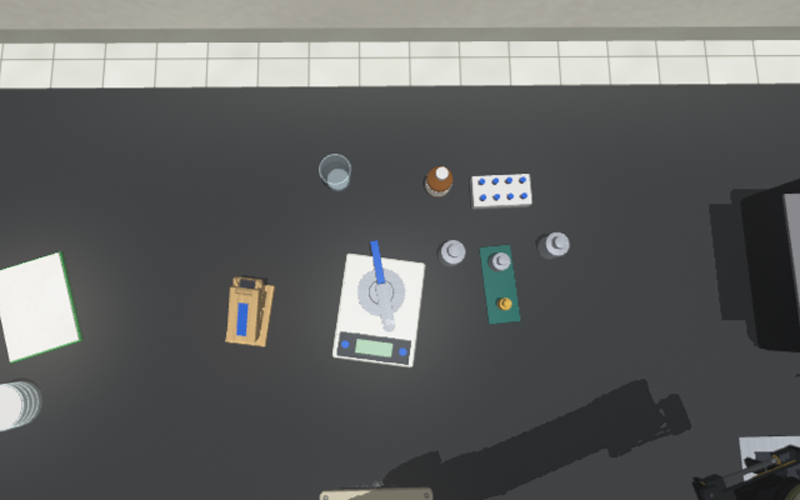

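View pics/side0.png

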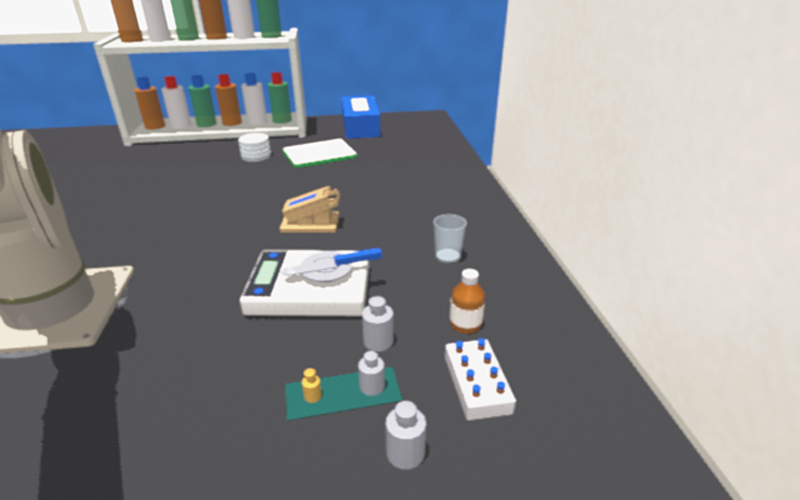

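Top: block with its mouth at the far end (~245,282), spatula with handle (375,243) and tip (390,327). Three steel weights show at (453,252), (500,260) and (556,243). The one on the pad looks smallest. I'll enlarge it to measure.

Run:
```python
from h import *
im=cv2.imread("pics/top0_raw.png")[180:300,170:430]
cv2.imwrite("pics/top1.png",cv2.resize(im,None,fx=3,fy=3,interpolation=cv2.INTER_CUBIC))
```

```text
(no output)
```

View pics/top1.png

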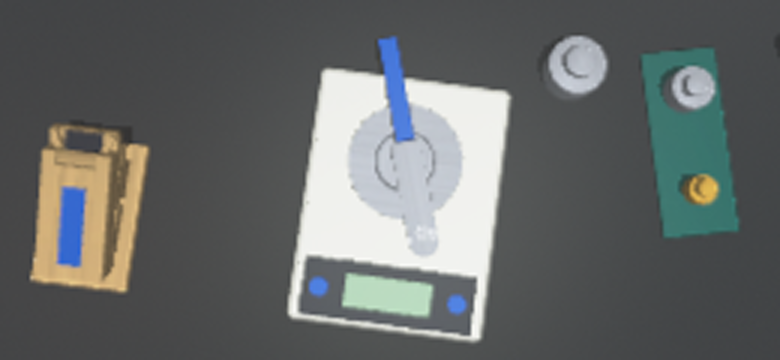

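Run:
```python
from h import *
import pickle
d=pickle.load(open("cal.pkl","rb")); c=d["top"]
for n,u,v,z in [("handle end",389,40,.08),("handle front",404,138,.08),("tip",425,254,.067),("pan c",405,161,.064),
 ("roof L",40,148,.088),("roof R",118,160,.088),("strip far",75,188,.08),("strip near",69,265,.055),("ledge",82,137,.073),
 ("wl knob",694,83,.07),("ws knob",706,187,.056),("foot far",148,146,.012),("foot near",129,290,.012),("foot nl",32,281,.012)]:
    print(n,ray(c,170+u/3,180+v/3,z).round(4))
print(proj(d["wrist"],r.read_state()["ee_pos"]))
s=r.read_state();M=R.from_quat(s["eef_rot"]).as_matrix();print(M.round(3))
w=d["wrist"];print(M.T@(w["eye"]-s["ee_pos"]))
```

```text
handle end [ 0.6187 -0.0054  0.08  ]
handle front [ 0.5341 -0.0173  0.08  ]
tip [ 0.4363 -0.0338  0.067 ]
pan c [ 0.5155 -0.0178  0.064 ]
roof L [0.5298 0.2881 0.088 ]
roof R [0.5188 0.2228 0.088 ]
strip far [0.4963 0.26   0.08  ]
strip near [0.4322 0.2697 0.055 ]
ledge [0.5397 0.2572 0.073 ]
wl knob [ 0.5788 -0.2701  0.07  ]
ws knob [ 0.4892 -0.2792  0.056 ]
foot far [0.5355 0.2135 0.012 ]
foot near [0.4087 0.2277 0.012 ]
foot nl [0.418  0.3131 0.012 ]
(np.float64(318.3841907232862), np.float64(222.73398437488333))
[[ 0.953  0.302 -0.   ]
 [ 0.302 -0.953  0.001]
 [-0.    -0.001 -1.   ]]
[ 8.18977199e-02  2.70110086e-05 -2.00738305e-01]
```

```bash
python3 -m crank '[[[100,-78,0,0,1],[200,-156,0,3,1],[300,-233,0,5,1],[400,-311,0,9,1],[500,-389,0,9,1],[561,-437,0,9,1],[561,-437,0,9,1],[561,-437,0,9,1],[561,-437,0,9,1],[561,-437,0,9,1],[561,-437,0,9,1],[561,-437,0,9,1],[561,-437,0,9,1],[561,-437,0,9,1],[561,-437,0,9,1],[561,-437,0,9,1],[561,-437,0,9,1],[561,-437,0,9,1],[561,-437,0,9,1],[561,-437,0,9,1]]]' 20
python3 - <<'E'
from h import *
import pickle
c=snap("wrist","pics/w1.png",None,1.25); c.pop("image"); pickle.dump(c,open("w1.pkl","wb"))
s=r.read_state(); print(s["ee_pos"],R.from_quat(s["eef_rot"]).as_matrix().round(3),s["ft_force"])
E
```

```text
time: 2.15
ee_pos: [0.5914, -0.0109, 0.1853]
eef_rot: [0.997, 0.074, 0.0, 0.0]
ft_force: [-0.4, 0.8, 0.6]
width: 0.0869
grip_force: 0.0
[ 0.59145035 -0.01070737  0.18525591] [[ 0.989  0.148  0.   ]
 [ 0.148 -0.989 -0.001]
 [ 0.     0.001 -1.   ]] [-0.24820776 -0.02541333 -0.29045105]
```

View pics/w1.png

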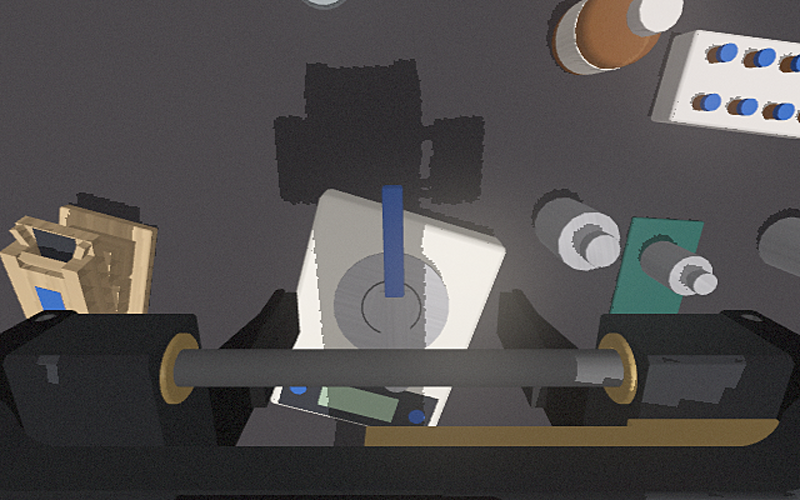

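Wrist: handle end at (392,186), handle front at (395,296) and engraved ring centre at (391,307). The block mouth's dark ledge is near (55,245).

Run:
```python
from h import *
import pickle
c=pickle.load(open("w1.pkl","rb"));s=r.read_state();M=R.from_quat(s["eef_rot"]).as_matrix()
P={}
for n,u,v,z in [("end",392.5,186,.08),("front",395,296,.08),("pan",391,307,.064),("wl knob",705,284,.07),("ledge in",58,260,.07)]:
    P[n]=ray(c,u/1.25,v/1.25,z); print(n,P[n].round(4))
d=P["front"]-P["end"]; print(np.linalg.norm(d),np.degrees(np.arctan2(-d[1],-d[0])))
d/=np.linalg.norm(d); m=(P["end"]+P["front"])/2; g=m-d*.014; print(g, M.T@(g-s["ee_pos"])*1000)
```

```text
end [ 0.6219 -0.0024  0.08  ]
front [ 0.5334 -0.0173  0.08  ]
pan [ 0.5153 -0.0164  0.064 ]
wl knob [ 0.5776 -0.2714  0.07  ]
ledge in [0.52   0.2588 0.07  ]
0.08978366730072185 9.56418675767877
[ 0.59142608 -0.00753111  0.08      ] [  0.42138949  -3.2019303  105.25429156]
```

```bash
python3 -m crank '[[[0,-3,40,-1,1],[0,-3,80,-1,1],[0,-3,110,-1,1],[0,-3,125,-1,1],[0,-3,130,-1,1],[0,-3,130,-1,1],[0,-3,130,-1,1],[0,-3,130,-1,0],[0,-3,130,-1,-0.3],[0,-3,130,-1,-0.6],[0,-3,130,-1,-1],[0,-3,130,-1,-1],[0,-3,130,-1,-1],[0,-3,130,-1,-1],[0,-3,130,-1,-1],[0,-3,130,-1,-1],[0,-3,130,-1,-1],[0,-3,130,-1,-1]]]' 5
```

```text
time: 4.0
ee_pos: [0.5912, -0.0069, 0.055]
eef_rot: [0.997, 0.083, 0.0, 0.0]
ft_force: [-0.1, 0.4, 0.4]
width: 0.007
grip_force: 0.0
```

Run:
```python
from h import *
snap("side","pics/s1.png",(180,160,340,280),4.5)
s=r.read_state(); print(s["width"],s["grip_force"],s["ee_pos"])
```

```text
0.0042526395884793095 0.0 [ 0.5911761  -0.00683402  0.05504284]
```

View pics/s1.png

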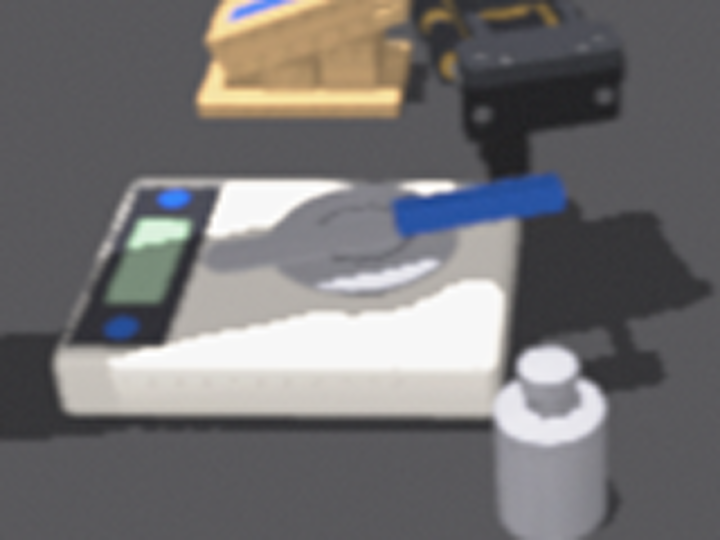

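Run:
```python
from h import *
import pickle
d=pickle.load(open("cal.pkl","rb"));c=d["side"]
def pp(n,p): u,v=proj(c,p); print(n,round((u-180)*4.5),round((v-160)*4.5))
pp("tcp",[.5911,-.0068,.055]);pp("fingers top",[.5911,-.0068,.125])
pp("end",[.6219,-.0024,.08]);pp("front",[.5334,-.0173,.08]);pp("pan",[.5153,-.0164,.065])
c=r.camera("wrist"); cv2.imwrite("pics/w2.png",cv2.resize(c["image"],None,fx=1.25,fy=1.25)[:,:,::-1])
```

```text
tcp 503 226
fingers top 498 112
end 559 178
front 392 205
pan 359 231
```

View pics/w2.png

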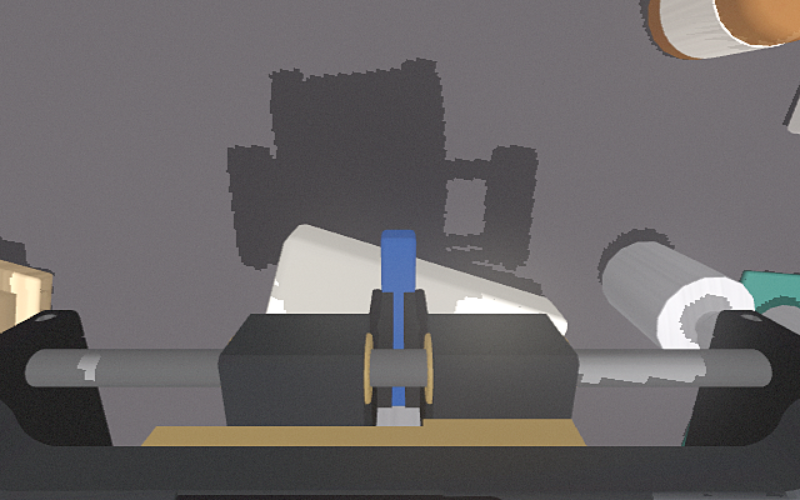

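Run:
```python
from h import *
c=r.camera("wrist");s=r.read_state();M=R.from_quat(s["eef_rot"]).as_matrix()
print(s["ee_pos"],s["width"],M.T@(c["eye"]-s["ee_pos"]))
for h in (0,.01,.02,.03,.04):
    for x in(-.0095,.0095): print(h,x,np.array(proj(c,s["ee_pos"]+M@[x,.008,-h]))*1.25)
im=cv2.imread("pics/w2.png")[215:315,330:470]; cv2.imwrite("pics/w2c.png",cv2.resize(im,None,fx=5,fy=5,interpolation=cv2.INTER_CUBIC))
```

```text
[ 0.59116973 -0.00686658  0.05505716] 0.0018082871280728449 [ 8.19072320e-02  7.67146439e-05 -2.00794230e-01]
0 -0.0095 [412.87301539 294.94126013]
0 0.0095 [413.27281904 261.36833374]
0.01 -0.0095 [413.54969417 303.13523863]
0.01 0.0095 [413.98699613 268.21566239]
0.02 -0.0095 [414.29105263 312.1124307 ]
0.02 0.0095 [414.77142243 275.73652066]
0.03 -0.0095 [415.10682975 321.99076653]
0.03 0.0095 [415.63699904 284.03542534]
0.04 -0.0095 [416.00882304 332.91310344]
0.04 0.0095 [416.5970056  293.23969771]
```

View pics/w2c.png

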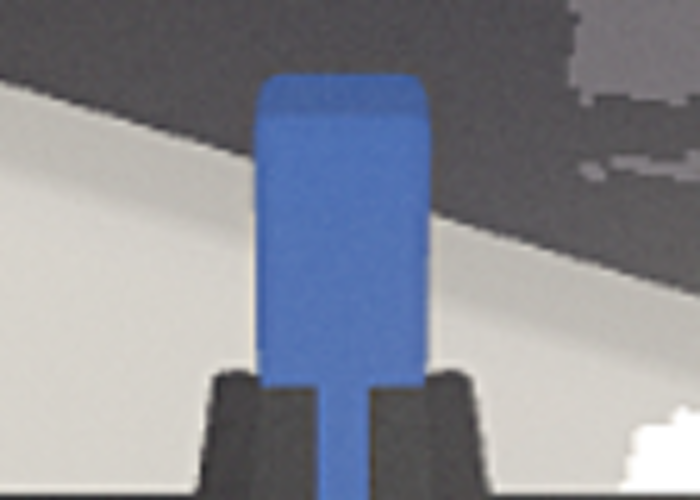

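Run:
```python
from h import *
import pickle
c=pickle.load(open("cal.pkl","rb"))["side"]
t=np.array([.5912,-.0069,.055]);M=R.from_quat([.9965,.083,0,0]).as_matrix()
for h in(.07,.1):
  for x in(-.0375,.0375):
    for y in (.095,):
      u,v=proj(c,t+M@[x,y,-h]); print(h,x,round((u-180)*4.5),round((v-160)*4.5))
for h in (0,.02,.03,.04):
  u,v=proj(c,t+M@[0,.005,-h]); print("f",h,round((u-180)*4.5),round((v-160)*4.5))
```

```text
0.07 -0.0375 470 221
0.07 0.0375 624 195
0.1 -0.0375 467 166
0.1 0.0375 624 141
f 0 506 231
f 0.02 505 199
f 0.03 504 183
f 0.04 503 167
```

```bash
python3 -m crank '[[[0,0,0,0,1],[0,0,0,0,1],[0,0,0,0,1],[0,0,0,0,1],[0,0,0,0,1],[0,0,0,0,1],[0,0,0,0,1],[0,0,0,0,1],[0,0,0,0,1],[0,0,5,0,1],[0,0,10,0,1],[0,0,15,0,1],[0,0,20,0,1],[0,0,24,0,1],[0,0,28,0,1],[0,0,28,0,1],[0,0,28,0,1]]]'
python3 - <<'E'
from h import *
c=r.camera("side"); s=r.read_state(); print(s["ee_pos"],s["ft_force"],s["width"])
im=c["image"][150:290,150:350]; cv2.imwrite("pics/s2.png",cv2.resize(im,None,fx=4,fy=4,interpolation=cv2.INTER_CUBIC)[:,:,::-1])
E
```

```text
time: 5.85
ee_pos: [0.5912, -0.0068, 0.0271]
eef_rot: [0.997, 0.083, 0.0, 0.0]
ft_force: [-0.7, -0.1, 0.8]
width: 0.0869
grip_force: 0.0
[ 0.59130833 -0.00683459  0.02723728] [-0.11089103 -0.23269839  0.06491252] 0.08734083083747468
```

View pics/s2.png

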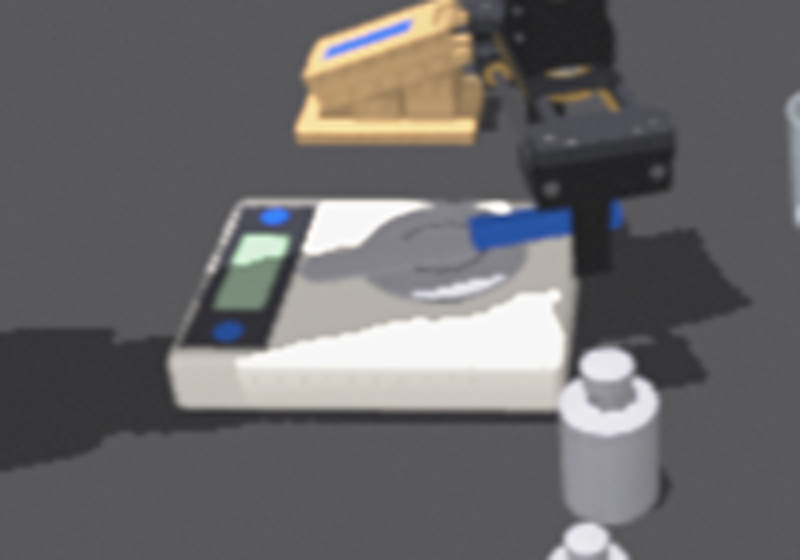

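Side: the near finger now straddles the handle and its tip is at about (592,274) in this crop. The fingers end well above the reported TCP, so I'll work out by how much.

Run:
```python
from h import *
import pickle
c=pickle.load(open("cal.pkl","rb"))["side"]
t=np.array([.5912,-.0068,.0272]);M=R.from_quat([.9965,.083,0,0]).as_matrix()
for y in (.0435,.0585):
 for h in (0,.01,.02,.03,.04):
  for x in (-.0095,.0095):
   u,v=proj(c,t+M@[x,y,-h]); print(y,h,x,round((u-150)*4),round((v-150)*4))
```

```text
0.0435 0 -0.0095 572 322
0.0435 0 0.0095 603 316
0.0435 0.01 -0.0095 571 308
0.0435 0.01 0.0095 603 303
0.0435 0.02 -0.0095 571 294
0.0435 0.02 0.0095 602 289
0.0435 0.03 -0.0095 570 280
0.0435 0.03 0.0095 602 274
0.0435 0.04 -0.0095 569 266
0.0435 0.04 0.0095 601 260
0.0585 0 -0.0095 578 337
0.0585 0 0.0095 610 331
0.0585 0.01 -0.0095 578 323
0.0585 0.01 0.0095 609 317
0.0585 0.02 -0.0095 577 309
0.0585 0.02 0.0095 609 303
0.0585 0.03 -0.0095 576 294
0.0585 0.03 0.0095 609 289
0.0585 0.04 -0.0095 576 280
0.0585 0.04 0.0095 608 274
```

```bash
python3 -m crank '[[[0,0,4,0,1],[0,0,8,0,1],[0,0,10,0,1],[0,0,10,0,1],[0,0,10,0,-1],[0,0,10,0,-1],[0,0,10,0,-1],[0,0,10,0,-1],[0,0,10,0,-1],[0,0,10,0,-1],[0,0,10,0,-1],[0,0,10,0,-1],[0,0,10,0,-1],[0,0,10,0,-1],[0,0,10,0,-1],[0,0,10,0,-1],[0,0,10,0,-1],[0,0,10,0,-1],[0,0,10,0,-1]]]' 5
```

```text
time: 7.8
ee_pos: [0.5912, -0.0068, 0.017]
eef_rot: [0.997, 0.083, 0.0, 0.0]
ft_force: [-0.2, 0.3, 0.2]
width: 0.016
grip_force: 5.0
```

```bash
python3 -m crank '[[[0,0,0,0,-1],[0,0,-3,0,-1],[0,0,-6,0,-1],[0,0,-9,0,-1],[0,0,-12,0,-1],[0,0,-15,0,-1],[0,0,-18,0,-1],[0,0,-21,0,-1],[0,0,-24,0,-1],[0,0,-27,0,-1],[0,0,-30,0,-1],[0,0,-33,0,-1],[0,0,-36,0,-1],[0,0,-39,0,-1],[0,0,-42,0,-1],[0,0,-45,0,-1],[0,0,-45,0,-1],[0,0,-45,0,-1],[0,0,-45,0,-1]]]' 3
python3 - <<'E'
from h import *
c=r.camera("side"); s=r.read_state(); print(s["ee_pos"],s["ft_force"],s["width"])
im=c["image"][150:290,150:350]; cv2.imwrite("pics/s3.png",cv2.resize(im,None,fx=4,fy=4,interpolation=cv2.INTER_CUBIC)[:,:,::-1])
E
```

```text
time: 9.7
ee_pos: [0.5911, -0.0069, 0.062]
eef_rot: [0.997, 0.083, -0.0, 0.0]
ft_force: [0.8, -0.4, -0.6]
width: 0.0159
grip_force: 3.0
[ 0.59112837 -0.00685557  0.06196134] [-0.22416101 -0.01998283  0.21213818] 0.01577237226652633
```

View pics/s3.png

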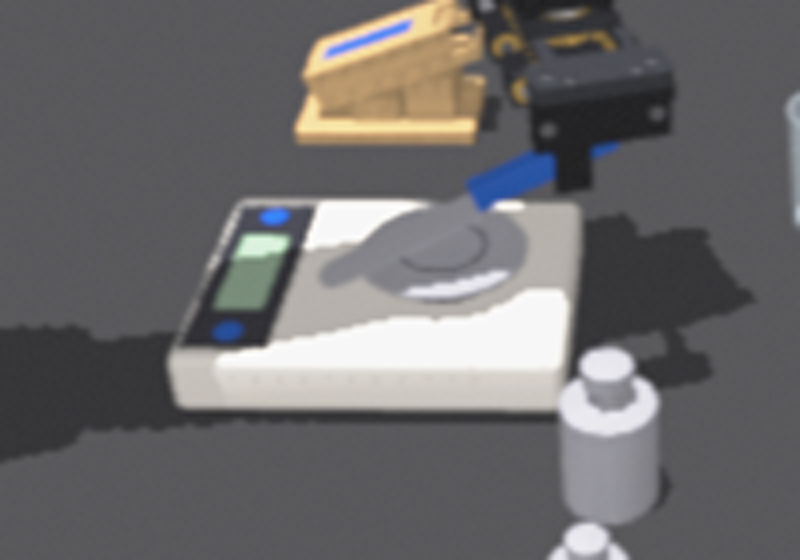

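```bash
cat >> h.py <<'E'
def spat(g,yaw,p,x,z):  # point (x,z) of the spatula, handle centre at x=-81,z=8 held at g
    d=np.array([-np.cos(yaw),-np.sin(yaw),0]); a=d*np.cos(p)-[0,0,np.sin(p)]; n=d*np.sin(p)+[0,0,np.cos(p)]
    return np.array(g)+a*(x+.081)+n*(z-.008)
E
python3 - <<'E'
from h import *
import pickle
c=pickle.load(open("cal.pkl","rb"))["side"]
g=[.5911,-.0069,.118]
for deg in (14,16,18,20,22,24):
    P=[spat(g,np.radians(9.5),np.radians(deg),x,z) for x,z in((.078,.0015),(-.022,.016),(-.022,.003),(-.112,.016))]
    print(deg,[tuple(int((t-150)*4) for t in proj(c,p)) for p in P],P[0].round(3))
E
```

```text
14 [(307, 258), (463, 175), (470, 193), (609, 119)] [ 0.44  -0.032  0.073]
16 [(311, 265), (464, 178), (472, 196), (608, 118)] [ 0.442 -0.032  0.068]
18 [(315, 272), (465, 181), (473, 198), (607, 117)] [ 0.444 -0.032  0.063]
20 [(320, 279), (466, 184), (475, 201), (606, 116)] [ 0.446 -0.031  0.058]
22 [(325, 285), (467, 187), (476, 203), (605, 114)] [ 0.448 -0.031  0.052]
24 [(330, 292), (468, 190), (478, 206), (604, 113)] [ 0.45  -0.03   0.047]
```

Side: the spatula has pivoted about the pan's edge to roughly 20° tip-down, with the tip at (322,280). Next I grip hard, lift clear and carry it to in front of the slot.

```bash
python3 -m crank '[[[0,0,0,0,-1],[0,0,0,0,-1],[0,0,0,0,-1],[0,0,-20,0,-1],[0,0,-40,0,-1],[10,-14,-55,1,-1],[30,-41,-62,3,-1],[50,-69,-62,5,-1],[70,-96,-62,7,-1],[90,-124,-62,9,-1],[110,-151,-62,11,-1],[130,-179,-62,13,-1],[147,-203,-62,15,-1],[156,-215,-62,15.8,-1],[160,-221,-62,15.8,-1],[160,-221,-62,15.8,-1],[160,-221,-62,15.8,-1],[160,-221,-62,15.8,-1]]]' 45
python3 - <<'E'
from h import *
import pickle
c=r.camera("side"); cv2.imwrite("pics/s4_raw.png",c["image"][:,:,::-1])
t=r.camera("top"); cv2.imwrite("pics/t4_raw.png",t["image"][:,:,::-1])
c.pop("image");pickle.dump(c,open("s4.pkl","wb"))
s=r.read_state(); print(s["ee_pos"],R.from_quat(s["eef_rot"]).as_euler('zyx',degrees=True),s["width"],s["grip_force"])
im=cv2.imread("pics/s4_raw.png")[120:220,200:340]; b=cv2.resize(im,None,fx=4,fy=4,interpolation=cv2.INTER_CUBIC)
cv2.imwrite("pics/s4.png",b)
E
```

```text
time: 11.55
ee_pos: [0.7124, 0.2361, 0.1243]
eef_rot: [0.998, -0.055, 0.0, 0.0]
ft_force: [-1.2, -0.3, -0.6]
width: 0.0153
grip_force: 45.0
[0.71231776 0.23644185 0.12437099] [6.28684332e+00 2.50106905e-02 1.79969566e+02] 0.015455488016282062 44.999641701579094
```

View pics/s4.png

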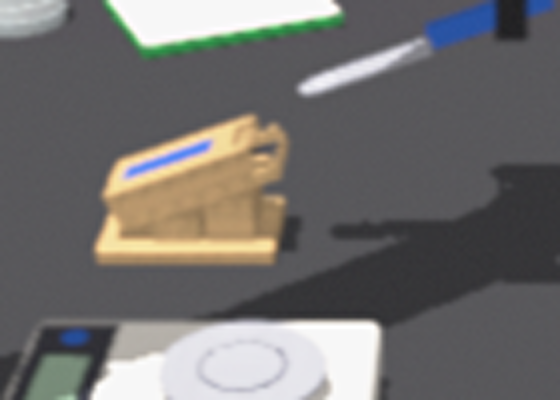

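Side: spatula held tip-down, tip at (302,90) and handle front at (432,47). Block roof's far edge is at (255,117), cheek tips at (286,140) and foot corners at (97,262) and (276,262). I'll check these against the model.

Run:
```python
from h import *
import pickle
c=pickle.load(open("s4.pkl","rb"))
q=lambda p: tuple(int(round((t-o)*4)) for t,o in zip(proj(c,p),(200,120)))
for deg in (17,18,19,20,21,22):
    P=[spat([.7124,.2363,.1803],np.radians(-6.29),np.radians(deg),x,z) for x,z in((.078,.0015),(-.022,.003),(-.022,.016))]
    print(deg,[q(p) for p in P])
b=np.array([-.9941,.1089,0]);l=np.array([-.1089,-.9941,0]) ; O=np.array([.5265,.2578,.068]);z=np.array([0,0,1])
a=b*.9397-.342*z;n=b*.342+.9397*z
F=O+b*.05-.068*z
for s in(-.065,.065): print("foot near",s,q(F+b*s+l*.0425),q(F+b*s+l*.0425+.012*z))
for s in (0,.108):print("roof near-side edge",s,q(O+a*s+n*.02+l*.029), "other side",q(O+a*s+n*.02-l*.029))
print("ledge end floor",q(O-a*.015+l*.017),"mouth",q(O+l*.029),q(O))
```

```text
17 [(295, 79), (428, 37), (423, 20)]
18 [(297, 83), (429, 38), (423, 21)]
19 [(298, 86), (429, 39), (423, 23)]
20 [(300, 90), (430, 41), (423, 24)]
21 [(302, 93), (431, 42), (424, 26)]
22 [(303, 96), (431, 43), (424, 27)]
foot near -0.065 (272, 265) (271, 250)
foot near 0.065 (94, 267) (92, 253)
roof near-side edge 0 (234, 150) other side (242, 115)
roof near-side edge 0.108 (98, 198) other side (111, 162)
ledge end floor (266, 159) mouth (246, 173) (250, 155)
```

Run:
```python
from h import *
import pickle
C=pickle.load(open("cal.pkl","rb"))
def line(c,u,v):
    f=200/np.tan(np.radians(c["vfov"])/2); d=rot(c["attitude"])@[(u-c["cx"])/f,(v-c["cy"])/f,1]; return np.array(c["eye"]),d/np.linalg.norm(d)
def tri(p,q):
    A=[];B=[]
    for e,d in (line(C["top"],*p),line(C["side"],*q)):
        m=np.eye(3)-np.outer(d,d);A.append(m);B.append(m@e)
    x,res,_,_=np.linalg.lstsq(np.vstack(A),np.hstack(B),rcond=None); return x,res
m={}
for n,f,box in(("top","pics/t4_raw.png",(180,225,230,290)),("side","pics/s4_raw.png",(225,150,258,170))):
    im=cv2.imread(f).astype(int);x0,y0,x1,y1=box;k=im[y0:y1,x0:x1]
    w=np.clip(k[:,:,0]-k[:,:,2]-0,0,None).astype(float);w[w<40]=0
    ys,xs=np.mgrid[y0:y1,x0:x1];W=w.sum();u=(w*xs).sum()/W;v=(w*ys).sum()/W
    cov=np.cov(np.vstack([xs.ravel(),ys.ravel()]),aweights=w.ravel());ev,V=np.linalg.eigh(cov);L=np.sqrt(12*ev[1])/2*V[:,1]; L*=np.sign(-L[1])
    print(n,u,v,(w>0).sum(),L); m[n]=((u,v),(u+L[0],v+L[1]),(u-L[0],v-L[1]))
P=[tri(m["top"][i],m["side"][i]) for i in range(3)]
for x,res in P: print(x.round(4),res)
d=P[2][0]-P[1][0];print(np.linalg.norm(d),np.degrees(np.arctan2(d[1],d[0])),np.degrees(np.arcsin(d[2]/np.linalg.norm(d))))
# wood mask extents in top
im=cv2.imread("pics/t4_raw.png")
k=im[210:290,170:235].astype(int);mk=((k[:,:,2]-k[:,:,0])>30).astype(np.uint8)
mk=max(cv2.findContours(mk,cv2.RETR_EXTERNAL,cv2.CHAIN_APPROX_NONE)[0],key=cv2.contourArea)
print(cv2.approxPolyDP(mk,2,True)[:,0]+[170,210])
b=np.array([-.9941,.1089,0]);O=np.array([.5265,.2578,.068]);z=np.array([0,0,1]);a=b*.9397-.342*z;n=b*.342+.9397*z;l=np.array([-.1089,-.9941,0])
X=P[0][0]-O;print("strip centre in slot frame a,l,n",X@a,X@l,X@n)
```

```text
top 192.44359633027523 260.8002935779817 110 [-1.13298556 -7.9098033 ]
side 241.97460317460317 159.17389770723105 54 [ 9.98978721 -3.4943224 ]
[0.459  0.2698 0.0648] [0.0001208]
[0.4839 0.2712 0.073 ] [0.00032912]
[0.434  0.2681 0.0566] [1.57562091e-05]
0.05256106077490313 -176.3783735765987 -18.223378975394294
[[183 237]
 [180 272]
 [204 276]
 [198 262]
 [196 269]
 [188 267]
 [189 246]]
strip centre in slot frame a,l,n 0.065391092891087 -0.004556618884478518 0.020378229168500756
```

Run:
```python
from h import *
import pickle
C=pickle.load(open("cal.pkl","rb"))
def line(c,u,v):
    f=200/np.tan(np.radians(c["vfov"])/2); d=rot(c["attitude"])@[(u-c["cx"])/f,(v-c["cy"])/f,1]; return np.array(c["eye"]),d/np.linalg.norm(d)
def tri(p,q):
    A=[];B=[]
    for e,d in (line(C["top"],*p),line(C["side"],*q)):
        m=np.eye(3)-np.outer(d,d);A.append(m);B.append(m@e)
    x,res,_,_=np.linalg.lstsq(np.vstack(A),np.hstack(B),rcond=None); return x,np.sqrt(res)
m={}
for n,f,box in(("top","pics/top0_raw.png",(180,235,208,275)),("side","pics/side0_raw.png",(222,145,260,172))):
    im=cv2.imread(f).astype(int);x0,y0,x1,y1=box;k=im[y0:y1,x0:x1]
    w=np.clip(k[:,:,0]-k[:,:,2],0,None).astype(float);w[w<40]=0
    ys,xs=np.mgrid[y0:y1,x0:x1];W=w.sum();u=(w*xs).sum()/W;v=(w*ys).sum()/W
    cov=np.cov(np.vstack([xs.ravel(),ys.ravel()]),aweights=w.ravel());ev,V=np.linalg.eigh(cov);L=np.sqrt(12*ev[1])/2*V[:,1]; L*=np.sign(-L[1])
    print(n,u,v,(w>0).sum(),L); m[n]=((u,v),(u+L[0],v+L[1]),(u-L[0],v-L[1]))
P=[tri(m["top"][i],m["side"][i]) for i in range(3)]
for x,res in P: print(x.round(4),res)
d=P[2][0]-P[1][0];print(np.linalg.norm(d),np.degrees(np.arctan2(d[1],d[0])),np.degrees(np.arcsin(d[2]/np.linalg.norm(d))))
b=np.array([-.9941,.1089,0]);O=np.array([.5265,.2578,.068]);z=np.array([0,0,1]);a=b*.9397-.342*z;n=b*.342+.9397*z;l=np.array([-.1089,-.9941,0])
X=P[0][0]-O;print("strip centre in slot frame a,l,n",X@a,X@l,X@n)
# foot right/near edges and all wood outline in top0
im=cv2.imread("pics/top0_raw.png");k=cv2.resize(im[210:290,170:235],None,fx=4,fy=4,interpolation=cv2.INTER_CUBIC).astype(int);mk=((k[:,:,2]-k[:,:,0])>35).astype(np.uint8)
mk=max(cv2.findContours(mk,cv2.RETR_EXTERNAL,cv2.CHAIN_APPROX_NONE)[0],key=cv2.contourArea)
A=cv2.approxPolyDP(mk,4,True)[:,0]
for q in A:
    p=(q+.5)/4-.5+[170,210]; print(p.round(1),ray(C["top"],*p,.012)[:2].round(4),ray(C["top"],*p,.075)[:2].round(4))
```

```text
top 193.34089517842352 255.19444744517662 203 [  0.77672487 -12.68257595]
side 241.88665162298213 159.20430480819303 55 [10.08425063 -3.53102876]
[0.466  0.2669 0.0665] [0.00102635]
[0.497  0.2628 0.0778] [0.00017881]
[0.4347 0.271  0.0551] [0.00188012]
0.0667887252821503 172.56839095047954 -19.852536789591003
strip centre in slot frame a,l,n 0.05795560652599964 -0.002430624494001424 0.019499762249519645
[188.1 221.1] [0.5571 0.2979] [0.5515 0.2804]
[186.1 222.6] [0.5531 0.3031] [0.5477 0.2853]
[185.9 228.6] [0.537  0.3033] [0.5325 0.2855]
[183.4 230.1] [0.533  0.3098] [0.5287 0.2917]
[179.9 272.4] [0.4214 0.3153] [0.4232 0.2968]
[210.9 276.9] [0.4083 0.2333] [0.4107 0.2193]
[212.1 275.6] [0.4115 0.23  ] [0.4137 0.2162]
[219.1 229.1] [0.5342 0.2141] [0.5299 0.2011]
[215.6 227.6] [0.5384 0.2235] [0.5338 0.2101]
[209.9 227.9] [0.538 0.239] [0.5334 0.2247]
[208.9 223.6] [0.5495 0.2419] [0.5443 0.2275]
[203.9 222.9] [0.5517 0.2554] [0.5464 0.2402]
[202.9 230.9] [0.5302 0.2575] [0.5261 0.2422]
[191.6 229.6] [0.534  0.2878] [0.5297 0.2708]
[190.4 227.1] [0.5408 0.2913] [0.5361 0.2742]
[191.6 222.9] [0.5522 0.2883] [0.5469 0.2714]
[202.6 223.1] [0.5511 0.2588] [0.5458 0.2434]
```

```bash
python3 -m crank '[[[-5,0,12,0.7,-1],[-10,0,24,0.7,-1],[-13.5,-0.5,36.5,0.7,-1],[-13.5,-0.5,36.5,0.7,-1],[-13.5,-0.5,36.5,0.7,-1],[-13.5,-0.5,36.5,0.7,-1]]]' 45
python3 -m crank '[[[-4.7,0,1.7,0,-1],[-9.4,0,3.4,0,-1],[-14.1,0,5.2,0,-1],[-18.8,0,6.9,0,-1],[-23.5,0,8.6,0,-1],[-28.2,0,10.6,0,-1],[-32.9,0,12.3,0,-1],[-37.6,0,14,0,-1],[-42.3,0,15.7,0,-1],[-42.3,0,15.7,0,-1],[-42.3,0,15.7,0,-1]]]'
```

```text
time: 12.25
ee_pos: [0.6994, 0.2396, 0.0884]
eef_rot: [0.998, -0.061, 0.001, -0.0]
ft_force: [-0.3, 0.2, -1.4]
width: 0.0155
grip_force: 45.0
time: 13.35
ee_pos: [0.6567, 0.2447, 0.0718]
eef_rot: [0.998, -0.06, -0.0, 0.0]
ft_force: [0.2, -0.3, -1.3]
width: 0.015
grip_force: 45.0
```

```bash
python3 -m crank '[[[0,1,0,0,-1],[0,1,1,0,-1],[0,1,2,0,-1],[0,1,2,0,-1],[-4.7,1,3.7,0,-1],[-9.4,1,5.4,0,-1],[-14.1,1,7.2,0,-1],[-18.8,1,8.9,0,-1],[-23.5,1,10.6,0,-1],[-28.2,1,12.3,0,-1],[-32.9,1,14,0,-1],[-37.6,1,15.7,0,-1],[-42.3,1,17.4,0,-1],[-42.3,1,17.4,0,-1],[-42.3,1,17.4,0,-1]]]' 5
python3 - <<'E'
from h import *
s=r.read_state(); print(s["ee_pos"],s["ft_force"],s["torque"],s["width"],s["grip_force"])
for n in("side","top"): cv2.imwrite(f"pics/{n}5_raw.png",r.camera(n)["image"][:,:,::-1])
import pickle
c=pickle.load(open("cal.pkl","rb"))["side"]
im=cv2.imread("pics/side5_raw.png").astype(int)
m=((im[:,:,0]-im[:,:,2])>60)[100:200,230:360]; ys,xs=np.nonzero(m); xs+=230;ys+=100
k=xs>258; xs,ys=xs[k],ys[k]
print(xs.min(),xs.max(),[ (x,ys[xs==x].min(),ys[xs==x].max()) for x in range(xs.min(),xs.max()+1,3) if (xs==x).any()])
G=np.array(s["ee_pos"])+[0,0,.056]
for d in(14,17,20,23): print(d,[np.round(proj(c,spat(G,np.radians(-7),np.radians(d),x,z)),1) for x,z in((-.022,.016),(-.022,0),(-.112,.016),(-.112,0))])
E
```

```text
time: 14.85
ee_pos: [0.6146, 0.2489, 0.0544]
eef_rot: [0.998, -0.06, -0.0, 0.0]
ft_force: [-0.0, -0.2, 0.5]
width: 0.016
grip_force: 5.0
[0.61457662 0.24885898 0.05441896] [-0.00650368 -0.21547654  0.5257809 ] [ 0.09748743  0.14394754 -0.0070347 ] 0.015997715598900984 4.999993928940967
272 303 [(272, np.int64(150), np.int64(150)), (275, np.int64(100), np.int64(154)), (278, np.int64(100), np.int64(153)), (281, np.int64(100), np.int64(152)), (284, np.int64(145), np.int64(151)), (287, np.int64(144), np.int64(150)), (296, np.int64(141), np.int64(146)), (299, np.int64(140), np.int64(146)), (302, np.int64(100), np.int64(145))]
14 [array([271.7, 147.2]), array([273.4, 152.1]), array([301.8, 139.9]), array([303.3, 144.9])]
17 [array([271.9, 148.2]), array([273.8, 153. ]), array([301.5, 139.4]), array([303.3, 144.4])]
20 [array([272.2, 149.1]), array([274.4, 153.9]), array([301.2, 139. ]), array([303.2, 143.8])]
23 [array([272.5, 150.1]), array([274.9, 154.7]), array([300.8, 138.5]), array([303.1, 143.3])]
```

```bash
python3 -m crank '[[[-4.7,0,1.7,0,-1],[-9.4,0,3.4,0,-1],[-14.1,0,5.1,0,-1],[-18.8,0,6.8,0,-1],[-23.5,0,8.5,0,-1],[-28.2,0,10.3,0,-1],[-32,0,11.6,0,-1],[-34,0,12.4,0,-1],[-36,0,13.1,0,-1],[-37.6,0,13.7,0,-1],[-37.6,0,13.7,0,-1]]]' 8
python3 -m crank '[[[-1.5,0,0.5,0,-1],[-3,0,1,0,-1],[-4.5,0,1.6,0,-1],[-6,0,2.2,0,-1],[-6,0,2.2,0,-1],[-6,0,2.2,0,-1]]]'
```

```text
time: 16.05
ee_pos: [0.5811, 0.2529, 0.0426]
eef_rot: [0.998, -0.061, 0.004, -0.001]
ft_force: [10.4, -0.4, 3.0]
width: 0.016
grip_force: 8.0
time: 16.65
ee_pos: [0.5753, 0.2536, 0.0404]
eef_rot: [0.998, -0.061, 0.004, -0.001]
ft_force: [10.2, -1.3, 3.0]
width: 0.0158
grip_force: 8.0
```

```bash
python3 -m crank '[[[2,0,-0.7,0,-1],[2,0,-0.7,0,-0.55],[2,0,-0.7,0,-0.3],[2,0,-0.7,0,0],[2,0,-0.7,0,0.2],[2,0,-0.7,0,0.2],[2,0,-0.7,0,0.2],[2,0,-0.7,0,0.2],[2,0,-0.7,0,0.2],[2,0,-0.7,0,0.2]]]' 3
python3 - <<'E'
from h import *
import pickle
s=r.read_state(); print(s["ee_pos"],s["ft_force"],s["width"],s["grip_force"])
cv2.imwrite("pics/side6_raw.png",r.camera("side")["image"][:,:,::-1])
c=pickle.load(open("cal.pkl","rb"))["side"]
im=cv2.imread("pics/side6_raw.png").astype(int)
m=((im[:,:,0]-im[:,:,2])>60)[100:200,230:360]; ys,xs=np.nonzero(m); xs+=230;ys+=100
k=(xs>256)&(ys>135); xs,ys=xs[k],ys[k]
print([(x,ys[xs==x].min(),ys[xs==x].max()) for x in range(xs.min(),xs.max()+1,2) if (xs==x).any()])
b=np.array([-.9925,.1219,0]);O=np.array([.5267,.2594,.068]);z=np.array([0,0,1]);a=b*.9397-.342*z;n=b*.342+.9397*z
for t in(.08,.09,.1): print(t,[np.round(proj(c,O+a*(t-.078+x)+n*zz),1) for x,zz in((-.022,.016),(-.022,0),(-.112,.016),(-.112,0))])
E
```

```text
time: 17.65
ee_pos: [0.5734, 0.2539, 0.0392]
eef_rot: [0.998, -0.06, 0.0, 0.0]
ft_force: [0.2, 0.3, 0.3]
width: 0.052
grip_force: 0.0
[0.57338427 0.25387467 0.03921741] [0.22467264 0.33143836 0.3317881 ] 0.05201726661347818 0.0
[(263, np.int64(155), np.int64(155)), (265, np.int64(153), np.int64(158)), (267, np.int64(152), np.int64(157)), (269, np.int64(151), np.int64(157)), (271, np.int64(150), np.int64(156)), (273, np.int64(150), np.int64(156)), (281, np.int64(147), np.int64(150)), (283, np.int64(146), np.int64(152)), (285, np.int64(146), np.int64(152)), (287, np.int64(146), np.int64(151)), (289, np.int64(144), np.int64(150)), (291, np.int64(144), np.int64(149))]
0.08 [array([266.5, 151.7]), array([268.7, 156.4]), array([295.3, 141.6]), array([297.4, 146.4])]
0.09 [array([263.3, 152.8]), array([265.6, 157.5]), array([292. , 142.8]), array([294.1, 147.6])]
0.1 [array([260.2, 153.9]), array([262.4, 158.6]), array([288.8, 143.9]), array([290.9, 148.7])]
```

```bash
python3 -m crank '[[[3,0,-1,0,-1],[6,0,-2.2,0,-1],[6,0,-2.2,0,-1],[6,0,-2.2,0,-1],[6,0,-2.2,0,-1],[6,0,-2.2,0,-1],[6,0,-2.2,0,-1],[6,0,-2.2,0,-1],[6,0,-2.2,0,-1],[6,0,-2.2,0,-1]]]' 15
for i in 1; do python3 -m crank '[[[-1.5,0,0.5,0,-1],[-3,0,1.1,0,-1],[-3,0,1.1,0,-1]]]'; python3 -m crank '[[[-1.5,0,0.5,0,-1],[-3,0,1.1,0,-1],[-3,0,1.1,0,-1]]]';  python3 -m crank '[[[-1.5,0,0.5,0,-1],[-3,0,1.1,0,-1],[-3,0,1.1,0,-1]]]'; done
```

```text
time: 18.7
ee_pos: [0.5793, 0.2532, 0.0414]
eef_rot: [0.998, -0.06, -0.0, 0.0]
ft_force: [-0.2, 0.4, -0.8]
width: 0.016
grip_force: 15.0
time: 19.0
ee_pos: [0.579, 0.2531, 0.0414]
eef_rot: [0.998, -0.061, 0.002, -0.001]
ft_force: [8.5, 0.4, 0.8]
width: 0.0157
grip_force: 15.0
time: 19.3
ee_pos: [0.5789, 0.2531, 0.0415]
eef_rot: [0.998, -0.062, 0.005, -0.001]
ft_force: [16.9, -0.2, 1.4]
width: 0.0162
grip_force: 15.0
time: 19.6
ee_pos: [0.5779, 0.2532, 0.0413]
eef_rot: [0.998, -0.062, 0.007, -0.002]
ft_force: [20.8, -0.7, 2.8]
width: 0.0164
grip_force: 15.0
```

```bash
python3 -m crank '[[[4,0,-1.4,0,-1],[8,0,-2.9,0,-1],[8,0,-2.9,0,-0.4],[8,0,-2.9,0,0],[8,0,-2.9,0,0.5],[8,0,-2.9,0,0.5],[8,0,-2.9,0,0.5],[8,0,-2.9,0,0.5],[8,0,-2.9,0,0.5],[8,0,-2.9,0,0.5],[8,0,-12,0,0.5],[8,0,-30,0,0.5],[8,0,-55,0,0.5],[8,0,-80,0,0.5],[8,0,-90,0,0.5],[8,0,-90,0,0.5],[8,0,-90,0,0.5]]]' 5
python3 - <<'E'
from h import *
import pickle
C=pickle.load(open("cal.pkl","rb"));s=r.read_state(); print(s["ee_pos"],s["joint_positions"].round(2))
M=R.from_quat(s["eef_rot"]).as_matrix(); print(M[:2,:2].round(4))
for n in("side","top"): cv2.imwrite(f"pics/{n}7_raw.png",r.camera(n)["image"][:,:,::-1])
im=cv2.imread("pics/side7_raw.png").astype(int)
m=((im[:,:,0]-im[:,:,2])>60)[135:200,257:310]; ys,xs=np.nonzero(m); print(xs.min()+257,xs.max()+257,ys.min()+135,ys.max()+135)
# large weight knob in top & pad
W=np.array([.578,-.2705]); print("tool shift",M.T@np.append(W-s["ee_pos"][:2],0)*1000)
for u,v in((453,252),(556,243),(441,173)): print(ray(C["top"],u/1.25,v/1.25,.09))
E
```

```text
time: 21.3
ee_pos: [0.578, 0.253, 0.1273]
eef_rot: [0.998, -0.06, -0.0, 0.0]
ft_force: [-0.4, -0.2, -0.1]
width: 0.0649
grip_force: 0.0
[0.57801361 0.2529748  0.12726885] [-0.04  0.45 -0.59  1.49  0.25  1.28 -2.35]
[[ 0.9927 -0.1206]
 [-0.1206 -0.9927]]
264 292 144 157
tool shift [6.31011512e+01 5.19657595e+02 3.09760623e-01]
[ 0.59356973 -0.16608001  0.09      ]
[ 0.60930268 -0.38012968  0.09      ]
[ 0.7612101  -0.14650631  0.09      ]
```

```bash
python3 -m crank '[[[5,40,-10,-8,0.5],[10,80,-10,-16,0.5],[15,120,-10,-24,0.5],[20,160,-10,-32,0.5],[25,200,-10,-40,0.5],[29,240,-10,-48,0.5],[34,280,-10,-56,0.5],[39,320,-10,-64,0.5],[44,360,-10,-72,0.5],[48,400,-10,-80,0.5],[53,440,-10,-88,0.5],[58,480,-10,-96,0.5],[61,505,-10,-102.5,0.5],[63,520,-10,-102.5,0.5],[63,520,-10,-102.5,0.5],[63,520,-10,-102.5,0.5],[63,520,-10,-102.5,0.5],[63,520,-10,-102.5,0.5]]]'
python3 - <<'E'
from h import *
s=r.read_state(); M=R.from_quat(s["eef_rot"]).as_matrix(); print(s["ee_pos"],M[:2,:2].round(3))
c=r.camera("wrist"); cv2.imwrite("pics/w8_raw.png",c["image"][:,:,::-1])
im=c["image"].astype(int)
# green pad mask -> oriented rect
g=((im[:,:,1]-im[:,:,0])>25).astype(np.uint8); k=max(cv2.findContours(g,0,2)[0],key=cv2.contourArea)
print(cv2.minAreaRect(k)); 
# brass
b=((im[:,:,0]-im[:,:,2])>70); ys,xs=np.nonzero(b); print("brass",len(xs),xs.min(),xs.max(),ys.min(),ys.max())
hsv=cv2.cvtColor(c["image"],cv2.COLOR_RGB2HSV); n=((hsv[:,:,1]<30)&(hsv[:,:,2]>120)).astype(np.uint8)
N,l,st,ce=cv2.connectedComponentsWithStats(n)
for i in range(1,N):
    if st[i,4]>150: print(st[i],ce[i].round(1))
for z in(.004,.05,.07): print(z,proj(c,[.578,-.2705,z]),proj(c,[.489,-.279,z]))
E
```

```text
time: 23.2
ee_pos: [0.5787, -0.2687, 0.1384]
eef_rot: [0.671, 0.741, 0.0, 0.0]
ft_force: [-0.4, 0.7, -0.0]
width: 0.0651
grip_force: 0.0
[ 0.57868342 -0.26871956  0.13843191] [[-0.099  0.995]
 [ 0.995  0.099]]
((273.1330871582031, 175.58700561523438), (165.0487060546875, 64.45862579345703), 0.6986944079399109)
brass 5597 171 599 21 356
[ 494   23   62   76 1581] [512.5  65.1]
[ 575   32   59   44 2035] [604.2  54.1]
[ 322   36   65   69 3488] [354.2  70.5]
[  399   108   153   171 14405] [481.4 191.6]
[ 297  161   41   49 1569] [316.9 185. ]
[314 259  45  20 682] [336.  270.1]
[ 313  309   52   31 1151] [339.2 321.3]
0.004 (np.float64(317.50011149289776), np.float64(175.72733723028904)) (np.float64(232.2954432356909), np.float64(175.4360733722008))
0.05 (np.float64(317.42855567902916), np.float64(187.9224106920907)) (np.float64(219.7866909533518), np.float64(187.59601086477235))
0.07 (np.float64(317.390491716093), np.float64(194.4095540723205)) (np.float64(213.13190150719285), np.float64(194.06522712751416))
```

```bash
python3 -m crank '[[[-2,-1,40,0,0.5],[-2,-1,80,0,0.5],[-2,-1,110,0,0.5],[-2,-1,130,0,0.5],[-2,-1,142,0,0.5],[-2,-1,150,0,0.5],[-2,-1,155,0,0.5],[-2,-1,155,0,0.5],[-2,-1,155,0,0.5],[-2,-1,155,0,0],[-2,-1,155,0,-1],[-2,-1,155,0,-1],[-2,-1,155,0,-1],[-2,-1,155,0,-1],[-2,-1,155,0,-1],[-2,-1,155,0,-1],[-2,-1,155,0,-1]]]' 25
```

```text
time: 24.95
ee_pos: [0.5776, -0.2727, -0.0167]
eef_rot: [0.672, 0.741, 0.0, 0.0]
ft_force: [1.1, 0.3, 1.4]
width: 0.0374
grip_force: 25.0
```

```bash
python3 -m crank '[[[0,0,-20,0,-1],[0,0,-60,0,-1],[0,0,-100,0,-1],[0,0,-130,0,-1],[15,-2,-135,0,-1],[45,-6,-135,0,-1],[80,-11,-135,0,-1],[115,-16,-135,0,-1],[150,-21,-135,0,-1],[185,-26,-135,0,-1],[215,-31,-135,0,-1],[240,-34,-135,0,-1],[255,-36,-135,0,-1],[259,-37,-135,0,-1],[259,-37,-135,0,-1],[259,-37,-110,0,-1],[259,-37,-90,0,-1],[259,-37,-78,0,-1],[259,-37,-71,0,-1],[259,-37,-71,0,-1]]]'
python3 -m crank '[[[0,0,0,0,-1],[0,0,0,0,-1],[0,0,0,0,-1]]]'
python3 - <<'E'
from h import *
c=r.camera("wrist");cv2.imwrite("pics/w9_raw.png",c["image"][:,:,::-1]); s=r.read_state();print(s["ee_pos"],s["ft_force"],s["width"])
E
```

```text
time: 26.95
ee_pos: [0.5151, -0.019, 0.0535]
eef_rot: [0.672, 0.74, -0.0, -0.001]
ft_force: [-0.3, 0.4, -5.1]
width: 0.0375
grip_force: 25.0
time: 27.25
ee_pos: [0.5159, -0.0185, 0.0548]
eef_rot: [0.672, 0.741, 0.0, 0.001]
ft_force: [-0.1, 0.2, -4.7]
width: 0.037
grip_force: 25.0
[ 0.51582331 -0.01851361  0.05470462] [-0.40331138  0.44930427 -4.87396994] 0.037447913554142134
```

```bash
python3 -m crank '[[[0,0,3,0,-1],[0,0,6,0,-1],[0,0,9,0,-1],[0,0,10,0,-1],[0,0,11,0,-1],[0,0,11,0,-1],[0,0,11,0,-1],[0,0,11,0,-1]]]'
python3 -m crank '[[[0,0,0.5,0,-1],[0,0,1,0,-1],[0,0,1.5,0,-1],[0,0,2,0,-1],[0,0,2,0,-1],[0,0,2,0,-1]]]'
```

```text
time: 28.1
ee_pos: [0.5155, -0.0184, 0.0432]
eef_rot: [0.672, 0.741, 0.0, 0.0]
ft_force: [-0.6, 0.2, -3.5]
width: 0.0375
grip_force: 25.0
time: 28.7
ee_pos: [0.5155, -0.0184, 0.0412]
eef_rot: [0.672, 0.741, 0.0, 0.0]
ft_force: [0.0, 0.3, -2.4]
width: 0.0372
grip_force: 25.0
```

```bash
python3 -m crank '[[[0,0,0.5,0,-1],[0,0,1,0,-1],[0,0,1.5,0,-1],[0,0,2,0,-1],[0,0,2.5,0,-1],[0,0,2.5,0,-1],[0,0,2.5,0,-1]]]'
python3 -m crank '[[[0,0,0,0,-0.1],[0,0,0,0,0],[0,0,0,0,0.1],[0,0,0,0,0.3],[0,0,0,0,0.5],[0,0,0,0,0.5],[0,0,0,0,0.5],[0,0,0,0,0.5],[0,0,0,0,0.5],[0,0,-10,0,0.5],[0,0,-25,0,0.5],[0,0,-45,0,0.5],[0,0,-75,0,0.5],[0,0,-110,0,0.5],[0,0,-140,0,0.5],[0,0,-140,0,0.5],[0,0,-140,0,0.5],[0,0,-140,0,0.5]]]' 3
python3 - <<'E'
from h import *
s=r.read_state();print(s["ee_pos"],s["ft_force"])
c=r.camera("wrist");cv2.imwrite("pics/w10_raw.png",c["image"][:,:,::-1])
hsv=cv2.cvtColor(c["image"],cv2.COLOR_RGB2HSV)
for z,n in((.059,"pan"),(.105,"body top"),(.125,"knob")): print(n,np.round(proj(c,[.5154,-.0172,z]),1),np.round(proj(c,[*s["ee_pos"][:2],z]),1))
g=cv2.medianBlur(cv2.cvtColor(c["image"],cv2.COLOR_RGB2GRAY),3)
for rr in((10,18),(20,34),(50,75)):
    k=cv2.HoughCircles(g[100:320,200:440],cv2.HOUGH_GRADIENT,1.5,20,param1=80,param2=20,minRadius=rr[0],maxRadius=rr[1])
    print(rr,None if k is None else (k[0][:4]+[200,100,0]).round(1).tolist())
t=r.camera("side"); im=t["image"][:,:,::-1].astype(int); cv2.imwrite("pics/side10_raw.png",im.astype(np.uint8))
m=((im[:,:,0]-im[:,:,2])>60)[135:200,257:310]; ys,xs=np.nonzero(m); print("handle",xs.min()+257,xs.max()+257,ys.min()+135,ys.max()+135)
E
```

```text
time: 29.4
ee_pos: [0.5155, -0.0185, 0.0387]
eef_rot: [0.672, 0.741, 0.0, 0.0]
ft_force: [-1.5, 0.2, -1.3]
width: 0.0372
grip_force: 25.0
time: 31.2
ee_pos: [0.515, -0.0185, 0.1783]
eef_rot: [0.672, 0.741, -0.0, -0.0]
ft_force: [-0.0, -0.1, 0.3]
width: 0.0653
grip_force: 0.0
[ 0.51499803 -0.01850528  0.1783393 ] [-0.00573085 -0.092151    0.34031217]
pan [319.  176.5] [318.5 177.7]
body top [319.1 189.5] [318.5 190.9]
knob [319.2 196.4] [318.5 197.9]
(10, 18) [[328.2, 171.2, 17.0], [320.8, 201.2, 15.4]]
(20, 34) [[320.8, 175.8, 24.6], [338.8, 166.8, 29.8], [377.8, 289.8, 26.5]]
(50, 75) [[319.2, 169.8, 52.0], [296.8, 168.2, 72.3], [310.2, 220.8, 62.6], [329.8, 196.8, 51.0]]
handle 263 293 143 157
```

```bash
python3 -m crank '[[[-30,0,0,0,0.5],[-60,0,0,0,0.5],[-90,0,0,0,0.5],[-120,0,0,0,0.5],[-120,0,0,0,0.5],[-120,0,0,0,0.5],[-120,0,0,0,0.5]]]'
cat > fit.py <<'E'
from h import *
from scipy.ndimage import map_coordinates
def circ(c,x,y,z,rad):
    f=200/np.tan(np.radians(c["vfov"])/2);A=rot(c["attitude"]);t=np.linspace(0,2*np.pi,120,endpoint=False)
    q=(np.c_[x+rad*np.cos(t),y+rad*np.sin(t),0*t+z]-c["eye"])@A
    return q[:,0]/q[:,2]*f+c["cx"],q[:,1]/q[:,2]*f+c["cy"]
def fit(c,z,rad,p0,w=.012):
    g=cv2.GaussianBlur(cv2.cvtColor(c["image"],cv2.COLOR_RGB2GRAY).astype(float),(0,0),.8)
    S=lambda x,y,rr:map_coordinates(g,circ(c,x,y,z,rr)[::-1],order=1,mode='nearest')
    R_=[]
    for x in np.arange(-w,w+.0001,.001):
        for y in np.arange(-w,w+.0001,.001):
            d=np.clip(np.abs(S(p0[0]+x,p0[1]+y,rad+.0015)-S(p0[0]+x,p0[1]+y,rad-.0015)),0,40)
            R_.append((d.mean(),p0[0]+x,p0[1]+y))
    R_.sort(reverse=True); return [tuple(np.round(k,4).tolist()) for k in R_[:3]]
if __name__=="__main__":
    p=(.5154,-.0172)
    for n in("top","wrist","side"):
        c=r.camera(n); cv2.imwrite(f"pics/{n}11_raw.png",c["image"][:,:,::-1])
        for nm,z,rad in(("pan",.059,.05),("body",.105,.019),("knob",.125,.010)): print(n,nm,fit(c,z,rad,p))
E
python3 fit.py
```

```text
time: 32.0
ee_pos: [0.527, -0.1365, 0.1784]
eef_rot: [0.671, 0.741, 0.0, -0.0]
ft_force: [-0.9, 0.3, 0.4]
width: 0.0653
grip_force: 0.0
top pan [(15.6118, 0.5164, -0.0172), (15.5857, 0.5164, -0.0162), (15.2627, 0.5174, -0.0172)]
top body [(12.1399, 0.5204, -0.0202), (11.8533, 0.5214, -0.0202), (11.8269, 0.5204, -0.0192)]
top knob [(12.0597, 0.5274, -0.0112), (11.9535, 0.5274, -0.0122), (11.6611, 0.5274, -0.0102)]
wrist pan [(26.0389, 0.5154, -0.0162), (24.4877, 0.5154, -0.0152), (23.2454, 0.5154, -0.0172)]
wrist body [(29.5089, 0.5154, -0.0202), (29.225, 0.5134, -0.0182), (28.6184, 0.5154, -0.0162)]
wrist knob [(21.3213, 0.5274, -0.0282), (21.2587, 0.5274, -0.0292), (20.8822, 0.5164, -0.0202)]
side pan [(10.1104, 0.5174, -0.0222), (10.0965, 0.5174, -0.0232), (9.9486, 0.5164, -0.0222)]
side body [(27.7059, 0.5174, -0.0172), (27.6346, 0.5164, -0.0172), (27.6136, 0.5164, -0.0162)]
side knob [(35.3588, 0.5154, -0.0212), (35.3227, 0.5164, -0.0212), (35.2416, 0.5154, -0.0222)]
```

```bash
python3 -c "
from bench import r
print(r.close_job())"
```

```text
the job is handed in; nothing more can be done
None
```

The spatula is pushed home to a hard stop in the slot, and the large check weight stands on the empty pan, about 3–4 mm off centre by the cameras; both are released and the job is handed in (no verdict came back).

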